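# Match the plaque on the dessert pair

### The job

The two domed desserts on the slate board go out as a pair, but one is still bare: take from the wooden rack the plaque of the same colour as the one on its partner and lay it down flat on the marble slab, gold dot up. Let go, take it again by its edges, and balance it centred and level on the bare dome, gold dot still up. Leave the other two plaques standing in the rack, and the finished desserts and everything else where they are.

Things in the scene. Friction and masses are not known exactly. Their poses are not given: they have to be found in the camera images.
- board: dark slate board 130 x 270 x 12 mm, fixed, origin under its centre, long side along its y. It carries two identical desserts, at y = +70 mm (bare) and y = -70 mm (finished): a leaf-green plate (radius 60 mm, top face 22 mm above the worktop) with a dark chocolate dome, a half ball of radius 45 mm
- bare_top (a point): highest point (67 mm above the worktop) of the dome on the board that has no plaque yet; the domes are fixed
- partner_top (a point): highest point of the finished dome on the same board; a plaque lies on it
- rack: wooden rack 170 x 70 mm, fixed, origin under its centre. Three open-ended slots 50 mm apart along its x (x = -50, 0, 50 mm), each 11 mm wide between walls that end 25 mm above the worktop; slot floor at 10 mm. In each stands one plaque on edge, its top edge 60 mm above the worktop; all three gold dots face the same way (rack +x)
- slab: white marble slab 200 x 200 x 15 mm, fixed, origin under its centre; a palette knife lies along its +y edge, the rest is free
- finished_a: finished dessert on its own 130 x 130 x 12 mm slate, near the back; same plate and dome, top 67 mm above the worktop; fixed, origin under its centre
- finished_b: another finished dessert like finished_a
- plaque_green: green chocolate plaque, 50 x 50 x 8 mm, loose, about 25 g, standing on edge in one of the rack's slots; origin at its middle; x axis is the normal out of the face with the gold dot (level at the start), y and z along its edges (z up at the start)
- plaque_cream: cream chocolate plaque, 50 x 50 x 8 mm, loose, about 25 g, standing on edge in one of the rack's slots; origin at its middle; x axis is the normal out of the face with the gold dot (level at the start), y and z along its edges (z up at the start)
- plaque_red: red chocolate plaque, 50 x 50 x 8 mm, loose, about 25 g, standing on edge in one of the rack's slots; origin at its middle; x axis is the normal out of the face with the gold dot (level at the start), y and z along its edges (z up at the start)
- top_green: green plaque, same size, lying gold dot up on one of the three finished domes; origin at its middle, z is the normal out of its gold face
- top_cream: cream plaque, same size, lying gold dot up on one of the three finished domes; origin at its middle, z is the normal out of its gold face
- top_red: red plaque, same size, lying gold dot up on one of the three finished domes; origin at its middle, z is the normal out of its gold face
- bottle: amber bottle, radius 28 mm, 190 mm tall, beside the board; origin under its centre
- canister: aluminium can, radius 32 mm, 140 mm tall, beside the rack; origin under its centre
- knife: palette knife about 190 mm long, lying along its x on the slab near the +y edge, under 25 mm high
- ramekin: white cup, radius 30 mm, 45 mm tall, beside the slab; origin under its centre
- cutter: steel pastry ring, radius 40 mm, 45 mm tall; origin under its centre
- jar: glass jar, radius 30 mm, 85 mm tall; origin under its centre
Things that resemble listed ones, but are neither listed nor needed, are in the scene too. Leave any purple or turquoise look-alike of the plaque_red alone. What is shaped like the plaque_cream but blue is not meant.

How it is judged:
By the outcome, as a careful person would: the job done as asked, in the order asked, and still so for the second after the job is handed in, with the robot touching nothing.
It also fails if it takes over 69 s, if anything falls off the work surface, if the arm or the gripper's body presses on something with over 40 N, if the wrist force passes 120 N, or if a joint passes its speed limit or range.

### The arm

A 6-joint arm with a two-finger parallel gripper is mounted at the origin on the work surface. World frame = base frame: x ahead of the robot, y to its left, z up, the work surface at z = 0. Lengths are in m, angles in rad, forces in N, time in s.
With the tool pointing down it reaches from about 0.3 to 0.75 m from the base axis. Payload 8.5 kg.
Tool frame: the origin (TCP) lies midway between the tips of the shut fingers; the grasp point (between the pads) lies 19 mm behind it (hold_point_z is the distance from the TCP to the grasp point, in m); z points along the fingers, y is the line along which they close (so a half turn about z gives the same grasp; the last joint's range is limited). The gripper opens to 85 mm and grips with 20 to 120 N. Pads are 22 mm wide; open, the fingers measure 114 mm over their backs; the gripper's body (76 mm by 85 mm) begins 54 mm behind the grasp point. The pads swing forward as they close: fully open they stand 13 mm farther back than shut.
Start: joints at [-1.335, 0.381, 1.297, -0, 1.464, -0.215], TCP at [0.24, -0.495, 0.207] pointing down, gripper open.
Joint ranges: [-3.11, 3.11], [-0.89, 2.33], [0.22, 2.48], [-1.42, 4.56], [0.17, 2.85], [-2.88, 2.88]. Speed limits (rad/s): [2.39, 2.39, 3.14, 3.14, 3.14, 3.14].

### API

Orientations are given as [roll, pitch, yaw] about the fixed x, y, z axes, in that order (R = Rz(yaw) Ry(pitch) Rx(roll)).
In Python, from plant import get_obs, get_image, camera_model, job_done, recognise, spot_point, hold_point_z gives the robot as it stands.
- The arm moves only by the shell command python3 -m crank 'ROWS'. ROWS is text: rows parted by semicolons, each of 7 numbers parted by spaces: the shift along the world's x, y, z scaled (see below), then the turn, a rotation vector about the world's x, y, z scaled (see below), then the finger opening in mm, from 0 to 85.4. A call has 1 to 8 rows; each row shifts and turns the commanded pose from where the row before left it; what a row does not reach is not made up. The controller multiplies each number of a shift by 0.025 m and each number of a turn by 0.08 rad. A row lasts 1/12 s, in which the tool goes at most 41.7 mm and 7.16 degrees, less where a joint would pass 70% of its speed; a pose out of reach is approached as far as the arm can. A call with a number of a shift or a turn outside -1 to 1 is refused whole. A call with a gripper value outside its range is refused whole. The fingers move at their own pace and stop on an object; the grip force is fixed at half the most. Time passes only in rows, so rows that do not move let the fingers close. It gives the time, the measured TCP pose, the force, the opening and the grip force at its end, in the units of the state.
- get_obs(): the state, without advancing time (a new reading comes with each control period).
- get_image(name): name is "side" or "top"; returns the picture (420x560x3 uint8, blue, green, red); there is no depth.
- camera_model(name): a dict with "intrinsics" (3x3 intrinsics, pixels), "eye" and "rotation" of the camera in the world. Camera axes: x right, y down, z forward; pixel columns grow to the right and rows downward; lengths in m; the calibration is good to about 2 mm. A picture is of the moment at which its call begins. camera_model takes no time and is no camera call.
- job_done(): hands the job in; it is judged then, once.
Trained networks look in the newest picture that a camera, given by its name, has taken for a name from the list of things; names that differ only in an ending like _2 or _b are one class to them, and where a whole thing is asked for, a point or a joint stands for the part that bears it (a point fixed in the world has none). Each returns a list of dicts, best first, with "confidence" (0 to 1); they miss things now and then, are a little off and sometimes report something else, mostly with a low value. They report only what shows in the picture. A call takes as long as a camera call. They do not tell look-alikes from the thing itself.
- recognise(camera, thing): "at" ([column, row] as shares, 0 to 1, of the picture: columns of its width, rows of its height, amid what is visible of it).
- spot_point(camera, thing): "at" ([column, row] as shares, 0 to 1, of the picture: columns of its width, rows of its height: a listed point, or the origin of a listed thing).
The state is a dict: "time": time; "qpos": joint angles; "joint_vel": joint speeds; "joint_torque": joint torques, N m; "tool_pos": TCP position; "ee_rot": TCP orientation; "contact_force": force on the tool from outside, world axes, zero at the start; "ft_torque": the same for the moment, N m; "opening": opening from 0.0 (shut) to 1.0 (fully open); "finger_force": force on a finger pad.
Only numpy, scipy, OpenCV 4.12 (cv2) and the standard library are available. Lean on these libraries where they do the work, as an engineer would, in place of code of your own. Each camera call takes 0.05 s, during which the arm holds its last target. There are 200 camera calls.

## Working session

There is one attempt and no reset: what is moved stays moved. The work goes in short steps, Python scripts to look and compute and a shell command to move; the robot and the scene stay as the last step left them, time stands still between calls to the robot, and variables do not carry over. Pictures are saved under pics/ and viewed, at most 10 in all, crops included, and the job is handed in when it is done.

```bash
ls; mkdir -p pics; python3 - <<'E'
from plant import *
import cv2
for c in("side","top"):
    cv2.imwrite(f"pics/{c}0.png",get_image(c)); m=camera_model(c); print(c,m)
o=get_obs();print(o,hold_point_z)
for t in ["bare_top","partner_top","rack","slab","board","plaque_green","plaque_cream","plaque_red","top_green","top_cream","top_red","knife"]:
    for c in("side","top"):
        print(t,c,[( [round(d["at"][0]*560),round(d["at"][1]*420)],round(d["confidence"],2)) for d in spot_point(c,t)[:4]])
E
```

```text
pics
side {'intrinsics': array([[411.31984977,   0.        , 275.91296397],
       [  0.        , 411.31984977, 212.26024423],
       [  0.        ,   0.        ,   1.        ]]), 'eye': array([0.0467755 , 0.69287721, 0.75229801]), 'rotation': array([-2.23128082,  0.00401535, -2.53448336])}
top {'intrinsics': array([[506.78109547,   0.        , 280.05214246],
       [  0.        , 506.78109547, 212.03141856],
       [  0.        ,   0.        ,   1.        ]]), 'eye': array([ 0.33806457, -0.00419301,  1.53890268]), 'rotation': array([-3.00252067,  0.00814497, -1.58022717])}
{'time': 0.1, 'qpos': array([-1.33532937e+00,  3.81117415e-01,  1.29816990e+00, -3.08124004e-05,
        1.46358541e+00, -2.15300320e-01]), 'joint_vel': array([-0.000191  , -0.00129114, -0.00285872, -0.00040069,  0.00125419,
       -0.00059159]), 'joint_torque': array([ 4.26480183e-03, -4.49220049e+01, -2.31656152e+01, -9.77232708e-05,
        3.72105249e-03, -2.86468214e-06]), 'tool_pos': array([ 0.23953029, -0.49477353,  0.20608464]), 'ee_rot': array([-3.14033560e+00, -2.43550694e-04,  4.50770441e-01]), 'contact
[... 620 characters left out ...]
)]
plaque_green top [([172, 229], 0.58)]
plaque_cream side [([225, 328], 0.65), ([158, 354], 0.61), ([180, 213], 0.37)]
plaque_cream top [([177, 248], 0.64), ([137, 226], 0.64)]
plaque_red side [([289, 358], 0.72), ([247, 334], 0.63), ([268, 301], 0.54)]
plaque_red top [([215, 260], 0.62), ([185, 264], 0.38), ([185, 298], 0.38)]
top_green side [([180, 216], 0.84), ([244, 165], 0.41), ([358, 194], 0.16)]
top_green top [([235, 141], 0.54)]
top_cream side [([249, 165], 0.48), ([145, 283], 0.34)]
top_cream top [([339, 138], 0.64)]
top_red side [([296, 234], 0.8), ([250, 216], 0.73)]
top_red top [([274, 246], 0.86)]
knife side [([342, 202], 0.96), ([354, 193], 0.25)]
knife top [([364, 241], 0.7)]
```

View pics/side0.png

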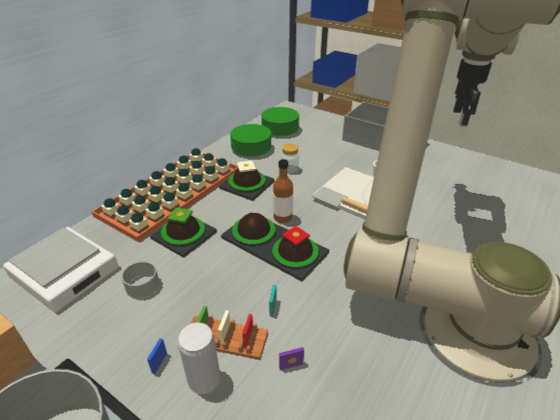

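View pics/top0.png

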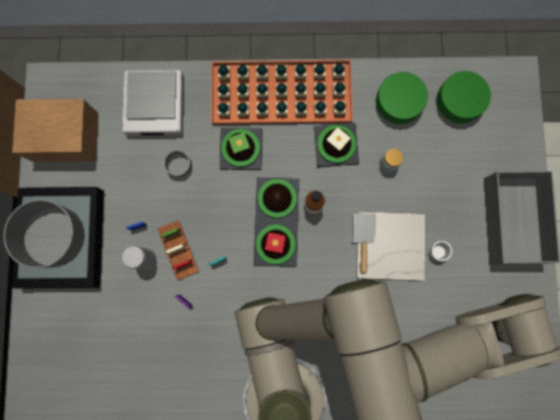

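Partner dome carries the red plaque (side 296,236; top 276,243). The red plaque in the rack is at top (182,264) and side (247,331). The canister stands beside the rack's far end.

```bash
cat > h.py <<'E'
import numpy as np,cv2
from scipy.spatial.transform import Rotation as R
from plant import *
def cam(c):
    m=camera_model(c); return np.array(m["intrinsics"]),np.array(m["eye"]),R.from_euler("xyz",m["rotation"]).as_matrix()
def ray(c,p,z):
    K,e,M=cam(c); d=M@np.linalg.inv(K)@[p[0],p[1],1]; return e+d*(z-e[2])/d[2]
def proj(c,P):
    K,e,M=cam(c); q=K@(M.T@(np.asarray(P)-e)); return q[:2]/q[2]
def tri(ps):
    A=np.zeros((3,3));b=np.zeros(3)
    for c,p in ps:
        K,e,M=cam(c); d=M@np.linalg.inv(K)@[p[0],p[1],1]; d/=np.linalg.norm(d); Q=np.eye(3)-np.outer(d,d);A+=Q;b+=Q@e
    return np.linalg.solve(A,b)
E
python3 - <<'E'
from h import *
np.set_printoptions(precision=4,suppress=True)
s=cv2.imread("pics/side0.png");t=cv2.imread("pics/top0.png")
print("bare",tri([("side",(254,216)),("top",(276,200))]),ray("top",(276,200),.067),ray("side",(254,216),.067))
print("ptop",tri([("side",(296,235)),("top",(275.5,243))]))
print("redplaque",tri([("side",(247,331)),("top",(182,264))]))
a=cv2.resize(t[215:285,125:225],None,fx=6,fy=6,interpolation=cv2.INTER_CUBIC)
b=cv2.resize(s[285:365,180:280],None,fx=6,fy=6,interpolation=cv2.INTER_CUBIC)
cv2.imwrite("pics/c1.png",a);cv2.imwrite("pics/c2.png",b)
# green rings and colour blobs
for c,im in(("top",t),("side",s)):
    h=cv2.cvtColor(im,cv2.COLOR_BGR2HSV)
    for n,lo,hi in(("red",(0,200,110),(4,255,255)),("green",(50,150,60),(70,255,255))):
        m=cv2.inRange(h,lo,hi); k,_,st,ce=cv2.connectedComponentsWithStats(m)
        print(c,n,[(st[i].tolist(),ce[i].round(1).tolist()) for i in range(1,k) if st[i][4]>25])
E
```

```text
bare [0.5832 0.0198 0.0719] [0.5801 0.0174 0.067 ] [0.5914 0.0167 0.067 ]
ptop [0.4542 0.0204 0.0696]
redplaque [0.397  0.2983 0.0329]
top red []
top green [([445, 73, 44, 46, 1005], [469.6, 93.8])]
side red []
side green [([262, 107, 37, 17, 468], [279.5, 115.1]), ([231, 124, 42, 27, 654], [250.2, 133.8]), ([229, 173, 36, 17, 185], [246.2, 183.4]), ([161, 218, 44, 26, 302], [182.6, 234.3]), ([232, 219, 43, 25, 300], [253.3, 234.2]), ([273, 238, 45, 29, 367], [294.7, 255.4])]
```

```bash
python3 -m crank 2>&1 | head -5
```

```text
invalid input
```

View pics/c1.png

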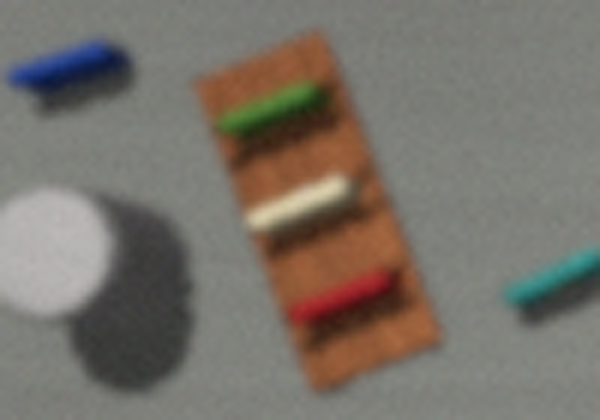

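View pics/c2.png

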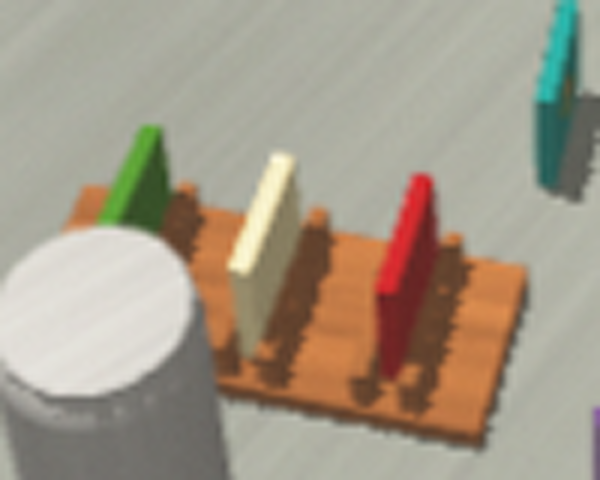

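```bash
python3 - <<'E'
from h import *
np.set_printoptions(precision=4,suppress=True)
s=cv2.imread("pics/side0.png");t=cv2.imread("pics/top0.png")
T=lambda x,y:(x/6+125-.4,y/6+215-.4)
S=lambda x,y:(x/6+180-.4,y/6+285-.4)
C=np.array([ray("top",T(*p),.01) for p in((195,80),(325,30),(440,345),(320,392))]);print("rack",C[:,:2].tolist(),C.mean(0))
e=(C[0]+C[1]-C[2]-C[3])/2;print("len",np.linalg.norm(e),np.degrees(np.arctan2(e[1],e[0])))
e=(C[0]-C[1]+C[3]-C[2])/2;print("wid",np.linalg.norm(e),np.degrees(np.arctan2(-e[0],e[1])))
C=np.array([ray("side",S(*p),.01) for p in((525,268),(485,432))]);print("side rack -x corners",C)
for p in((85,187),(525,268),(485,432)):print(ray("side",S(*p),.01))
print("red top edge ends side",ray("side",S(422,178),.06),ray("side",S(386,290),.06),"top",ray("top",T(395,280),.06),ray("top",T(293,313),.06))
for n,p in(("cream",((352,187),(250,222))),("green",((322,92),(222,127)))):print(n,*[ray("top",T(*q),.06) for q in p])
print("can",ray("top",T(48,252),.14),"turq",ray("top",T(550,280),.05))
h=cv2.cvtColor(t,cv2.COLOR_BGR2HSV)
r=((t[:,:,2].astype(int)-t[:,:,1]>90)&(t[:,:,2].astype(int)-t[:,:,0]>90)).astype(np.uint8)
k,_,st,ce=cv2.connectedComponentsWithStats(r);print([(st[i].tolist(),ce[i].round(1)) for i in range(1,k) if st[i][4]>25])
g=((t[:,:,1].astype(int)-t[:,:,2]>45)&(t[:,:,1].astype(int)-t[:,:,0]>45)).astype(np.uint8)
k,l,st,ce=cv2.connectedComponentsWithStats(g)
for i in range(1,k):
    if st[i][4]>60:
        c=max(cv2.findContours((l==i).astype(np.uint8),0,1)[0],key=len);E=cv2.fitEllipse(c);print(st[i].tolist(),np.round(E[0],1),np.round(E[1],1),ray("top",E[0],.022))
for c in("board","slab","ramekin","bottle"):print(c)
print("slab top corners",[ray("top",p,.015)[:2].round(3).tolist() for p in((367,212),(425,213),(425,280),(357,279))])
print("ramekin",ray("top",(441,251),.045),"bottle",ray("top",(316,196),.19))
print("slate", [ray("top",p,.012)[:2].round(3).tolist() for p in((257,178),(299,178),(297,266),(254,265))])
cv2.imwrite("pics/c3.png",cv2.resize(t[165:290,235:455],None,fx=3.6,fy=3.6,interpolation=cv2.INTER_CUBIC))
E
```

```text
rack [[0.5073418861525478, 0.3803593481503319], [0.5321786325115585, 0.314872480327526], [0.3728014595841205, 0.2543593488602888], [0.3500690402113084, 0.3140366676975677]] [0.4406 0.3159 0.01  ]
len 0.1705539193590547 21.828827224672843
wid 0.06694941962164826 20.80950091379218
side rack -x corners [[0.3757 0.2579 0.01  ]
 [0.3482 0.3192 0.01  ]]
[0.5308 0.3215 0.01  ]
[0.3757 0.2579 0.01  ]
[0.3482 0.3192 0.01  ]
red top edge ends side [0.4047 0.2773 0.06  ] [0.3864 0.3205 0.06  ] top [0.4032 0.2682 0.06  ] [0.3878 0.3174 0.06  ]
cream [0.4486 0.2898 0.06  ] [0.432  0.3393 0.06  ]
green [0.4953 0.3053 0.06  ] [0.4786 0.354  0.06  ]
can [0.4141 0.4135 0.14  ] turq [0.4029 0.1942 0.05  ]
[([266, 233, 19, 20, 260], array([274.9, 242.2])), ([174, 260, 15, 8, 43], array([181. , 263.7]))]
[379, 72, 48, 47, 1748] [402.7  95.3] [45.2 47.4] [ 0.9139 -0.3796  0.022 ]
[441, 72, 49, 46, 1739] [465.4  94.4] [44.7 47.7] [ 0.9144 -0.5746  0.022 ]
[318, 125, 38, 37, 406] [336.4 143.3] [36.  37.2] [ 0.7622 -0.1694  0.022 ]
[222, 129, 38, 37, 558] [240.2 147.2] [35.9 37. ] [0.7535 0.1271 0.022 ]
[258, 179, 39, 39, 457] [276.7 197.8] [37.3 37.5] [0.5941 0.016  0.022 ]
[256, 225, 39, 39, 474] [275.2 243.9] [38.  38.2] [0.4543 0.0216 0.022 ]
board
slab
ramekin
bottle
slab top corners [[0.549, -0.257], [0.544, -0.433], [0.343, -0.423], [0.348, -0.221]]
ramekin [ 0.4267 -0.4657  0.045 ] bottle [ 0.5696 -0.0924  0.19  ]
slate [[0.658, 0.076], [0.657, -0.053], [0.388, -0.043], [0.392, 0.086]]
```

View pics/c3.png

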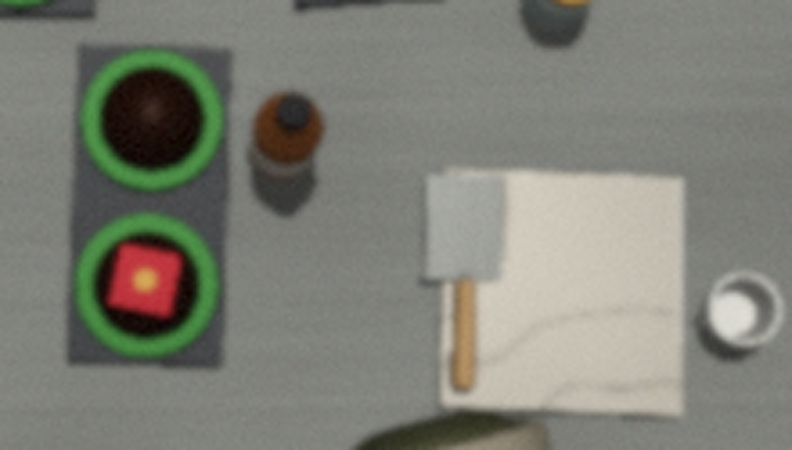

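The crop shows the slab spanning (357–425, 212–280) full-picture px, with the knife on its left (col <376) and free space to the right. The bare dome is at (276.7,198). The partner's ring lies 140 mm away, as it must. Next, carry the arm across, high and clear.

```bash
python3 -m crank '0.7 1 1 0 0 -0.25 85;0.7 1 1 0 0 -0.25 85;0.7 1 1 0 0 -0.25 85;0.7 1 1 0 0 -0.25 85;0.7 1 0 0 0 -0.25 85;0.7 1 0 0 0 0 85;0.7 1 0 0 0 0 85;0.5 1 0 0 0 0 85'
python3 -m crank '0 1 0 0 0 0 85;0 1 0 0 0 0 85;0 1 0 0 0 0 85;0 1 0 0 0 0 85;0 1 0 0 0 0 85;0 1 0 0 0 0 85;0 1 0 0 0 0 85;0 1 0 0 0 0 85'
python3 -m crank '0 1 0 0 0 0 85;0 1 0 0 0 0 85;0 1 0 0 0 0 85;0 1 0 0 0 0 85;0 1 0 0 0 0 85;0 1 0 0 0 0 85;0 1 0 0 0 0 85;0 1 0 0 0 0 85'
python3 -m crank '0 1 0 0 0 0 80;0 1 0 0 0 0 80;0 1 0 0 0 0 80;0 1 0 0 0 0 80;0 1 0 0 0 0 80;0 0.6 0 0 0 0 80;0 0 0 0 0 0 80'
```

```text
time: 1.97
tool_pos: [0.3755, -0.2937, 0.3067]
ee_rot: [3.141, -0.0, 0.351]
contact_force: [-0.1, -0.1, 0.5]
opening: 0.996
finger_force: 0.0
time: 2.63
tool_pos: [0.3743, -0.0938, 0.3067]
ee_rot: [3.141, -0.0, 0.351]
contact_force: [1.0, 0.1, -0.9]
opening: 0.997
finger_force: 0.0
time: 3.3
tool_pos: [0.3743, 0.1062, 0.3068]
ee_rot: [3.141, -0.0, 0.351]
contact_force: [0.6, 0.1, 0.6]
opening: 0.996
finger_force: 0.0
time: 3.88
tool_pos: [0.3743, 0.247, 0.3064]
ee_rot: [-3.141, 0.0, 0.354]
contact_force: [-0.5, 0.1, 0.7]
opening: 0.94
finger_force: 0.0
```

```bash
python3 -m crank '0 0.2 0 -0.34 0.932 0 78;0 0.2 0 -0.34 0.932 0 78;0 0.2 0 -0.34 0.932 0 78;0 0.2 0 -0.34 0.932 0 78;0 0.2 0 -0.34 0.932 0 78;0 0.2 0 -0.34 0.932 0 78'
python3 -m crank '0 0.2 0 -0.34 0.932 0 78;0 0.2 -1 -0.34 0.932 0 78;0 0.2 -1 -0.34 0.932 0 78;0 0.2 -1 -0.34 0.932 0 78;0 0 -1 -0.34 0.932 0 78;0 0 0 0 0 0 78;0 0 0 0 0 0 78'; python3 - <<'E'
from h import *
o=get_obs(); print(o["tool_pos"],o["qpos"].round(2)); M=R.from_euler("xyz",o["ee_rot"]).as_matrix();print(M.round(3))
g=np.array([-np.cos(.349),-np.sin(.349),0])
tgt=np.array([.3945,.296,.0355])+.0053*g
print("target",tgt,"units",(tgt-o["tool_pos"])/.025)
E
```

```text
time: 4.38
tool_pos: [0.3749, 0.2745, 0.307]
ee_rot: [-3.141, 0.479, 0.35]
contact_force: [0.3, -0.5, 0.5]
opening: 0.916
finger_force: 0.0
time: 4.97
tool_pos: [0.375, 0.2944, 0.206]
ee_rot: [-3.14, 0.875, 0.351]
contact_force: [0.4, 0.8, 0.6]
opening: 0.915
finger_force: 0.0
[0.37497482 0.29439925 0.20595789] [0.39 0.7  1.03 0.05 2.29 1.63]
[[ 0.602  0.343 -0.721]
 [ 0.22  -0.94  -0.262]
 [-0.767 -0.001 -0.641]]
target [0.38951951 0.29418762 0.0355    ] units [ 0.58178756 -0.00846507 -6.81831574]
```

```bash
python3 -m crank '0.58 0 -1 0 0 0 78;0 0 -1 0 0 0 78;0 0 -1 0 0 0 78;0 0 -1 0 0 0 78;0 0 -0.7 0 0 0 78;0 0 0 0 0 0 78;0 0 0 0 0 0 78'; python3 - <<'E'
from h import *
s=get_image("side");t=get_image("top")
a=cv2.resize(t[215:285,125:225],None,fx=4,fy=4,interpolation=cv2.INTER_CUBIC)
b=cv2.resize(s[265:365,180:280],None,fx=5,fy=5,interpolation=cv2.INTER_CUBIC)
v=np.zeros((500,900,3),np.uint8);v[:280,:400]=a;v[:,400:]=b
cv2.imwrite("pics/c4.png",cv2.resize(v,(800,444)))
E
```

```text
time: 5.55
tool_pos: [0.3899, 0.295, 0.0914]
ee_rot: [-3.14, 0.869, 0.351]
contact_force: [0.7, 0.6, 0.8]
opening: 0.912
finger_force: 0.0
```

View pics/c4.png

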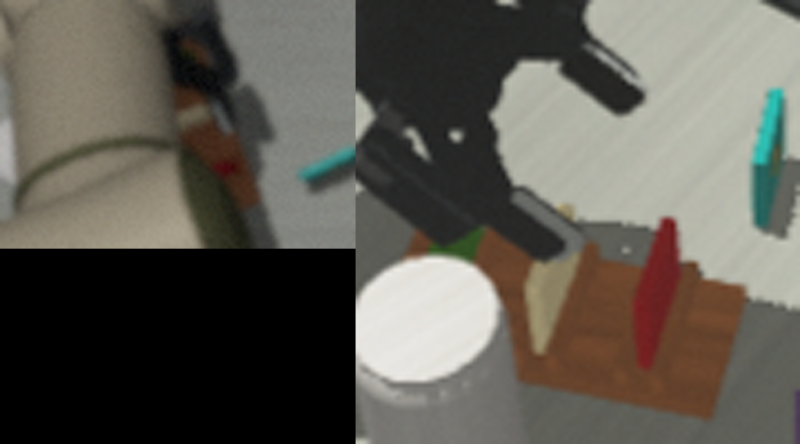

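The side view shows the fingers straddling the cream plaque's line above the rack, open to both sides of it, with the red plaque just ahead. I continue straight down.

```bash
python3 -m crank '0 0 -0.6 0 0 0 72;0 0 -0.6 0 0 0 72;0 0 -0.5 0 0 0 72;0 0 -0.3 0 0 0 72;0 0 -0.2 0 0 0 72;0 0 0 0 0 0 72;0 0 0 0 0 0 72'
```

```text
time: 6.23
tool_pos: [0.3894, 0.2951, 0.0346]
ee_rot: [-3.14, 0.872, 0.351]
contact_force: [-0.5, 0.9, 1.2]
opening: 0.842
finger_force: 0.0
```

```bash
python3 -m crank '0 0 0.05 0 0 0 50;0 0 0 0 0 0 40;0 0 0 0 0 0 40;0 0 0 0 0 0 40;0 0 0 0 0 0 40;0 0 0 0 0 0 40;0 0 0 0 0 0 40;0 0 0 0 0 0 40'
```

```text
time: 6.9
tool_pos: [0.3891, 0.295, 0.0354]
ee_rot: [-3.14, 0.873, 0.351]
contact_force: [0.2, -0.1, 0.0]
opening: 0.466
finger_force: 0.0
```

```bash
python3 - <<'E'
from h import *
s=get_image("side")
cv2.imwrite("pics/c5.png",cv2.resize(s[265:365,180:300],None,fx=5,fy=5,interpolation=cv2.INTER_CUBIC))
o=get_obs();print(o["tool_pos"],proj("side",o["tool_pos"]))
E
```

```text
[0.38912557 0.29495667 0.03535999] [251.16432959 330.98547001]
```

View pics/c5.png

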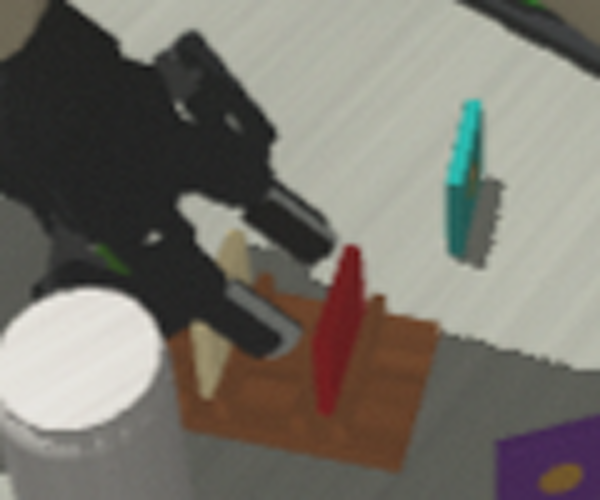

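```bash
python3 -m crank '0 0 0 0 0 0 66;0 0 0 0 0 0 66;0 0 0 0 0 0 66;0 0 0 0 0 0 66'; python3 - <<'E'
from h import *
o=get_obs();a=np.array([-.721,-.262,-.641])
for k in(0,.005,.01,.015,.02):print(k,(proj("side",np.array([.3891,.295,.0354])-k*a)-[180,265])*5)
E
```

```text
time: 7.28
tool_pos: [0.3891, 0.295, 0.0354]
ee_rot: [-3.14, 0.873, 0.351]
contact_force: [-0.5, -0.3, 0.1]
opening: 0.773
finger_force: 0.0
0 [355.80296949 329.97010701]
0.005 [346.63898882 323.25328369]
0.01 [337.44950356 316.51776654]
0.015 [328.23440708 309.76347741]
0.02 [318.99359217 302.99033773]
```

```bash
python3 -m crank '-0.19 -0.07 -0.04 0 0 0 66;-0.19 -0.07 -0.04 0 0 0 66;0 0 0 0 0 0 66;0 0 0 0 0 0 48;0 0 0 0 0 0 40;0 0 0 0 0 0 40;0 0 0 0 0 0 40;0 0 0 0 0 0 40'
```

```text
time: 7.95
tool_pos: [0.3799, 0.2913, 0.034]
ee_rot: [-3.141, 0.873, 0.351]
contact_force: [1.4, -1.9, 6.1]
opening: 0.53
finger_force: 60.5
```

```bash
python3 - <<'E'
from h import *
s=get_image("side")
cv2.imwrite("pics/c6.png",cv2.resize(s[275:365,200:300],None,fx=6,fy=6,interpolation=cv2.INTER_CUBIC))
E
```

```text
(no output)
```

View pics/c6.png

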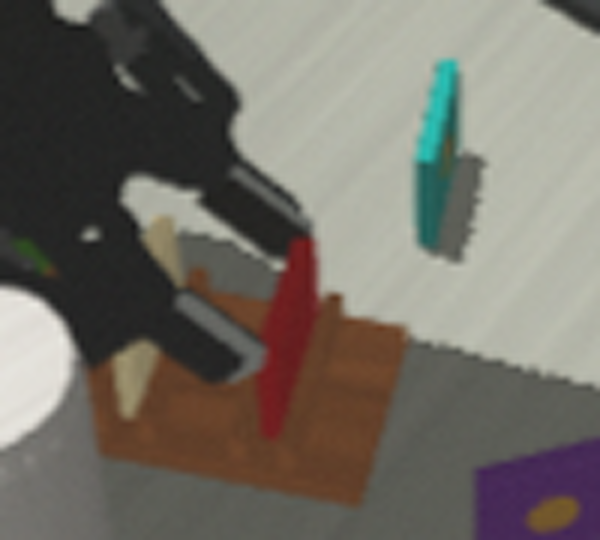

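The picture shows only the fingertip corners, around (270,350) and (300,240), touching the plaque's rim. I open, advance further, and grip again.

```bash
python3 -m crank '0 0 0 0 0 0 66;0 0 0 0 0 0 66;0 0 0 0 0 0 66;-0.15 -0.055 -0.05 0 0 0 66;-0.15 -0.055 -0.05 0 0 0 66;0 0 0 0 0 0 66;0 0 0 0 0 0 66'
python3 -m crank '0 0 0 0 0 0 54;0 0 0 0 0 0 48;0 0 0 0 0 0 40;0 0 0 0 0 0 40;0 0 0 0 0 0 40;0 0 0 0 0 0 40;0 0 0 0 0 0 40'
```

```text
time: 8.58
tool_pos: [0.3718, 0.2886, 0.0308]
ee_rot: [-3.14, 0.874, 0.351]
contact_force: [1.2, 0.2, -0.9]
opening: 0.775
finger_force: 0.0
time: 9.17
tool_pos: [0.3722, 0.2887, 0.0312]
ee_rot: [-3.14, 0.873, 0.351]
contact_force: [1.6, 0.6, 5.9]
opening: 0.562
finger_force: 61.3
```

```bash
python3 -m crank '0 0 0.3 0 0 0 40;0 0 0.5 0 0 0 40;0 0 1 0 0 0 40;0 0 1 0 0 0 40;0 0 1 0 0 0 40;0 0 1 0 0 0 40;0 0 0 0 0 0 40'; python3 - <<'E'
from h import *
s=get_image("side");o=get_obs();print(o["tool_pos"],o["opening"],o["finger_force"])
cv2.imwrite("pics/c7.png",cv2.resize(s[220:365,180:300],None,fx=4,fy=4,interpolation=cv2.INTER_CUBIC))
E
```

```text
time: 9.75
tool_pos: [0.3732, 0.2892, 0.1555]
ee_rot: [-3.14, 0.865, 0.352]
contact_force: [0.5, -0.0, 0.1]
opening: 0.558
finger_force: 61.7
[0.37275111 0.28903031 0.15330268] 0.5631407303312561 61.711116107180715
```

View pics/c7.png

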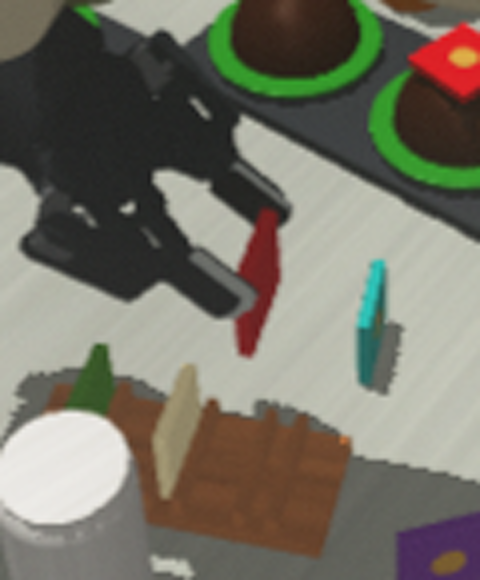

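The plaque hangs upright in the fingers at crop (255,280), and its bare face is toward the camera, so the gold dot is on the far side. Cream and green still stand. Now I lift and turn −90° about the rack's y.

```bash
python3 -m crank '0 0 1 0 0 0 40;0 0 1 0 0 0 40;0 -0.3 1 0.3356 -0.9226 0 40;0.3 -0.5 1 0.3356 -0.9226 0 40;0.3 -0.5 1 0.3356 -0.9226 0 40;0.3 -0.5 1 0.3356 -0.9226 0 40;0.3 -0.5 0 0.3356 -0.9226 0 40;0.3 -0.5 0 0.3356 -0.9226 0 40'
python3 -m crank '0.3 -0.5 0 0.3356 -0.9226 0 40;0.3 -0.5 0 0.3356 -0.9226 0 40;0.3 -0.5 0 0.3356 -0.9226 0 40;0.3 -0.5 0 0.3356 -0.9226 0 40;0.3 -0.5 0 0.3356 -0.9226 0 40;0.3 -0.5 0 0.3356 -0.9226 0 40;0 -0.5 0 0.3356 -0.9226 0 40;0 -0.5 0 0.3356 -0.9226 0 40'
python3 -m crank '0 -0.5 0 0.3356 -0.9226 0 40;0 -0.5 0 0.3356 -0.9226 0 40;0 -0.5 0 0.3356 -0.9226 0 40;0 -0.5 0 0.3356 -0.9226 0 40;0 -0.5 0 0.3356 -0.9226 0 40;0 -0.5 0 0.3356 -0.9226 0 40;0 -0.5 0 0 0 0 40;0 -0.5 0 0 0 0 40'
```

```text
time: 10.47
tool_pos: [0.4102, 0.2182, 0.3019]
ee_rot: [3.141, 0.395, 0.351]
contact_force: [0.7, -0.7, -1.5]
opening: 0.559
finger_force: 61.8
time: 11.13
tool_pos: [0.4545, 0.1181, 0.3005]
ee_rot: [3.14, -0.23, 0.35]
contact_force: [-0.1, -0.5, 0.8]
opening: 0.561
finger_force: 61.8
time: 11.8
tool_pos: [0.4535, 0.0181, 0.3]
ee_rot: [3.141, -0.697, 0.348]
contact_force: [0.8, 0.1, -0.7]
opening: 0.562
finger_force: 61.8
```

```bash
python3 -m crank '0 -1 0 0 0 -0.6 40;0 -1 0 0 0 -0.6 40;0 -1 0 0 0 -0.6 40;0 -1 0 0 0 -0.6 40;0 -1 0 0 0 -0.6 40;0 -1 0 0 0 -0.6 40;0 -1 0 0 0 -0.6 40;0 -1 0 0 0 -0.6 40'
python3 -m crank '0 -1 0 0 0 0 40;0 -1 0 0 0 0 40;0 -1 0 0 0 0 40;0 -1 -0.5 0 0 0 40;0 -1 -1 0 0 0 40;0 -1 -1 0 0 0 40;-0.3 -1 -1 0 0 0 40;0 0 -1 0 0 0 40'
python3 - <<'E'
from h import *
np.set_printoptions(precision=4,suppress=True)
import time
o=get_obs();s=get_image("side");t=get_image("top");print(o["tool_pos"],o["ee_rot"],o["qpos"].round(2))
for c,im in(("side",s),("top",t)):
    cv2.imwrite(f"pics/{c}8.png",im)
    b=im.astype(int);r=((b[:,:,2]-b[:,:,1]>70)&(b[:,:,2]-b[:,:,0]>60)).astype(np.uint8)
    k,l,st,ce=cv2.connectedComponentsWithStats(r)
    for i in range(1,k):
        if st[i][4]>20: print(c,st[i].tolist(),ce[i].round(1))
    print(c,proj(c,o["tool_pos"]))
E
```

```text
time: 12.47
tool_pos: [0.4541, -0.1823, 0.3003]
ee_rot: [3.141, -0.697, -0.036]
contact_force: [0.2, -0.4, -0.1]
opening: 0.559
finger_force: 61.8
time: 13.13
tool_pos: [0.4461, -0.3602, 0.1865]
ee_rot: [3.138, -0.697, -0.036]
contact_force: [0.6, -0.3, -0.8]
opening: 0.562
finger_force: 61.8
[ 0.4461 -0.3602  0.1865] [ 3.1382 -0.6971 -0.0356] [-1.2   0.29  1.72  0.79  0.98  0.  ]
side [361, 122, 16, 10, 90] [367.9 126.3]
side [218, 174, 9, 7, 24] [220.8 176.5]
side [202, 183, 12, 9, 31] [207.5 185.9]
side [178, 190, 23, 17, 72] [188.1 198.5]
side [92, 209, 79, 28, 304] [131.7 222.2]
side [282, 226, 28, 19, 271] [295.3 234.9]
side [212, 320, 9, 11, 49] [215.7 324.7]
side [229, 323, 19, 29, 263] [237.6 337. ]
side [244, 324, 12, 26, 77] [249.9 336.4]
side [251, 329, 16, 27, 205] [258.9 341.8]
side [214, 332, 4, 9, 24] [215.9 335.2]
side [369.4834 135.9212]
top [213, 65, 138, 57, 2656] [280.8  96.4]
top [265, 233, 21, 20, 302] [274.8 242.3]
top [409, 233, 20, 19, 300] [418.6 241.4]
top [417.2502 240.8154]
```

```bash
python3 - <<'E'
from h import *
np.set_printoptions(precision=4,suppress=True)
print(tri([("side",(367.9,126.3)),("top",(418.6,241.4))]))
s=cv2.imread("pics/side8.png");t=cv2.imread("pics/top8.png")
v=np.zeros((480,800,3),np.uint8)
v[:480,:400]=cv2.resize(s[96:168,340:400],(400,480),interpolation=2);v[:,400:]=cv2.resize(t[210:282,390:450],(400,480),interpolation=2)
b=t.astype(int);r=((b[:,:,2]-b[:,:,1]>70)&(b[:,:,2]-b[:,:,0]>60));r[:,:400]=0
c=max(cv2.findContours(r.astype(np.uint8),0,1)[0],key=len);print(cv2.minAreaRect(c))
# gold dot in the blob?
g=(b[:,:,1]>110)&(b[:,:,2]>150)&(b[:,:,0]<120);ys,xs=np.where(g[225:260,400:440]);print("dot",len(xs),xs.mean()+400 if len(xs) else 0,ys.mean()+225 if len(xs) else 0)
gs=(s[:,:,1].astype(int)>100)&(s[:,:,2]>140)&(s[:,:,0]<110);ys,xs=np.where(gs[115:140,355:382]);print("dot side",len(xs),xs.mean()+355 if len(xs) else 0,ys.mean()+115 if len(xs) else 0)
E
```

```text
[ 0.4467 -0.3529  0.2197]
((418.5, 242.0), (18.0, 19.0), 90.0)
dot 38 417.89473684210526 242.5263157894737
dot side 15 371.6 126.8
```

```bash
python3 -m crank '0 0 -1 0 0.87 0 40;0 0 -1 0 0.87 0 40;0 0 -1 0 0.87 0 40;0 0 -1 0 0.87 0 40;0 0 -1 0 0.87 0 40;0 0 -0.5 0 0 0 40;0 0 0 0 0 0 40'
python3 -m crank '0 0 -0.2 0 0 0 40;0 0 -0.2 0 0 0 40;0 0 0 0 0 0 40'
```

```text
time: 13.82
tool_pos: [0.4475, -0.3547, 0.0499]
ee_rot: [3.13, -0.348, -0.026]
contact_force: [-1.0, 1.1, -1.5]
opening: 0.561
finger_force: 61.9
time: 14.07
tool_pos: [0.4469, -0.3563, 0.0412]
ee_rot: [3.127, -0.35, -0.027]
contact_force: [-1.0, 0.2, -0.5]
opening: 0.566
finger_force: 61.9
```

```bash
python3 -m crank '0 0 -0.3 0 0 0 40;0 0 -0.3 0 0 0 40;0 0 -0.2 0 0 0 40;0 0 0 0 0 0 40'
python3 -m crank '0 0 -0.12 0 0 0 40;0 0 -0.12 0 0 0 40;0 0 0 0 0 0 40'
```

```text
time: 14.4
tool_pos: [0.4467, -0.3559, 0.0196]
ee_rot: [3.13, -0.349, -0.028]
contact_force: [-0.1, 0.3, 0.3]
opening: 0.565
finger_force: 61.9
time: 14.65
tool_pos: [0.447, -0.3562, 0.0144]
ee_rot: [3.128, -0.35, -0.027]
contact_force: [-0.6, -0.4, -0.3]
opening: 0.561
finger_force: 61.9
```

```bash
python3 -m crank '0 0 -0.1 0 0 0 40;0 0 -0.1 0 0 0 40;0 0 0 0 0 0 40'
python3 -m crank '0 0 -0.08 0 0 0 40;0 0 0 0 0 0 40'
```

```text
time: 14.9
tool_pos: [0.447, -0.3561, 0.0095]
ee_rot: [3.128, -0.35, -0.027]
contact_force: [-0.3, 1.0, 0.2]
opening: 0.563
finger_force: 61.9
time: 15.07
tool_pos: [0.4471, -0.3562, 0.0076]
ee_rot: [3.128, -0.35, -0.027]
contact_force: [-0.2, 0.0, 0.8]
opening: 0.563
finger_force: 61.9
```

```bash
python3 -m crank '0 0 -0.08 0 0 0 40;0 0 0 0 0 0 40'
python3 -m crank '0 0 -0.08 0 0 0 40;0 0 0 0 0 0 40'
```

```text
time: 15.23
tool_pos: [0.447, -0.3562, 0.0056]
ee_rot: [3.128, -0.35, -0.027]
contact_force: [0.2, 0.5, -0.6]
opening: 0.558
finger_force: 61.9
time: 15.4
tool_pos: [0.4471, -0.3562, 0.0036]
ee_rot: [3.128, -0.35, -0.027]
contact_force: [0.1, 0.3, -0.6]
opening: 0.563
finger_force: 61.9
```

```bash
python3 -m crank '0 0 -0.06 0 0 0 40;0 0 0 0 0 0 40'
python3 -m crank '0 0 -0.06 0 0 0 40;0 0 0 0 0 0 40'
python3 -m crank '0 0 -0.06 0 0 0 40;0 0 0 0 0 0 40'
```

```text
time: 15.57
tool_pos: [0.4472, -0.3564, 0.0024]
ee_rot: [3.127, -0.35, -0.027]
contact_force: [-1.1, 0.1, 1.8]
opening: 0.562
finger_force: 62.3
time: 15.73
tool_pos: [0.4472, -0.3566, 0.0012]
ee_rot: [3.127, -0.351, -0.027]
contact_force: [-2.4, 0.8, 6.2]
opening: 0.559
finger_force: 62.9
time: 15.9
tool_pos: [0.4474, -0.3569, 0.0002]
ee_rot: [3.126, -0.351, -0.027]
contact_force: [-5.2, 0.0, 11.1]
opening: 0.563
finger_force: 63.5
```

```bash
python3 -m crank '0 0 0.1 0 0 0 40;0 0 0 0 0 0 46;0 0 0 0 0 0 52;0 0 0 0 0 0 56;0 0 0 0 0 0 60;0 0 0 0 0 0 66;0 0 0 0 0 0 72;0 0 0 0 0 0 72'
python3 -m crank '0 0 0.3 0 0 0 76;0 0 0.6 0 0 0 76;0 0 1 0 0 0 76;0 0 1 0 0 0 76;-0.8 0.5 1 0 0 0 76;-1 0.5 1 0 0 0 76;-1 0.5 1 0 0 0 76;0 0 0 0 0 0 76'
python3 - <<'E'
from h import *
np.set_printoptions(precision=4,suppress=True)
s=get_image("side");t=get_image("top");o=get_obs();print(o["tool_pos"],o["ee_rot"],o["qpos"].round(2))
for c,im in(("side",s),("top",t)):
    cv2.imwrite(f"pics/{c}9.png",im)
    b=im.astype(int);r=((b[:,:,2]-b[:,:,1]>70)&(b[:,:,2]-b[:,:,0]>60)).astype(np.uint8);r[:,:340]=0
    k,l,st,ce=cv2.connectedComponentsWithStats(r)
    for i in range(1,k):
        if st[i][4]>20:
            print(c,st[i].tolist(),ce[i].round(1))
            q=cv2.minAreaRect(max(cv2.findContours((l==i).astype(np.uint8),0,1)[0],key=len));print(q,ray(c,q[0],.023),ray(c,ce[i],.023))
            B=cv2.boxPoints(q);print([ray(c,p,.023)[:2].round(4).tolist() for p in B])
    g=(b[:,:,1]>120)&(b[:,:,2]>150)&(b[:,:,0]<130);k,l,st,ce=cv2.connectedComponentsWithStats(g.astype(np.uint8))
    print("dots",[(ce[i].round(1).tolist(),int(st[i][4]),ray(c,ce[i],.023)) for i in range(1,k) if 5<st[i][4]<80 and st[i][0]>340])
E
```

```text
time: 16.57
tool_pos: [0.4471, -0.3562, 0.0017]
ee_rot: [3.128, -0.35, -0.027]
contact_force: [-0.0, 0.9, -0.6]
opening: 0.845
finger_force: 0.0
time: 17.23
tool_pos: [0.3753, -0.318, 0.1538]
ee_rot: [3.122, -0.352, -0.026]
contact_force: [1.1, -0.3, 0.7]
opening: 0.892
finger_force: 0.0
[ 0.3769 -0.3191  0.1507] [ 3.1248 -0.3511 -0.0271] [-1.12  0.23  1.76  0.36  1.    0.3 ]
side [351, 178, 16, 12, 123] [359.4 183.2]
((358.95001220703125, 182.65000915527344), (14.862703323364258, 9.486830711364746), 18.43494987487793) [ 0.4546 -0.3521  0.023 ] [ 0.4521 -0.3501  0.023 ]
[[0.4715, -0.3257], [0.4871, -0.3784], [0.4375, -0.3788], [0.4236, -0.327]]
dots [([488.6, 69.0], 7, array([ 0.3657, -1.702 ,  0.023 ])), ([360.2, 182.4], 9, array([ 0.4518, -0.3554,  0.023 ])), ([470.5, 258.5], 6, array([ 0.0726, -0.198 ,  0.023 ])), ([353.0, 263.5], 6, array([ 0.3081, -0.0144,  0.023 ])), ([472.8, 269.2], 6, array([ 0.0581, -0.1629,  0.023 ])), ([481.4, 277.6], 19, array([ 0.0341, -0.1454,  0.023 ])), ([413.0, 281.1], 46, array([ 0.1645, -0.042 ,  0.023 ])), ([525.3, 295.7], 9, array([-0.0622, -0.14
[... 315 characters left out ...]
340191841125488) [ 0.9229 -0.209   0.023 ] [ 0.9137 -0.2065  0.023 ]
[[0.8362, -0.1818], [1.0151, -0.2056], [1.011, -0.2366], [0.8323, -0.2123]]
top [394, 237, 16, 16, 226] [401.6 244.4]
((401.5, 244.5), (15.0, 15.0), 90.0) [ 0.4486 -0.3558  0.023 ] [ 0.4488 -0.3561  0.023 ]
[[0.4713, -0.3343], [0.4708, -0.3791], [0.426, -0.3771], [0.4264, -0.3325]]
dots [([344.1, 73.6], 7, array([ 0.9868, -0.199 ,  0.023 ])), ([344.6, 91.8], 10, array([ 0.9271, -0.1989,  0.023 ])), ([345.3, 101.0], 7, array([ 0.8972, -0.2002,  0.023 ])), ([345.2, 110.5], 10, array([ 0.8665, -0.1991,  0.023 ])), ([402.0, 244.0], 17, array([ 0.4501, -0.3573,  0.023 ])), ([401.0, 322.9], 9, array([ 0.2192, -0.3445,  0.023 ]))]
```

The plaque lies flat on the slab at about (0.449, −0.356), dot up (top px 402,244). Next I set the tool vertical above it. I'll squeeze along y to centre it, then grip along x.

```bash
python3 -m crank '0.5 -0.3 -0.5 0.2 0.88 0 62;0.6 -0.3 -0.5 0 0.88 0 62;0.6 -0.3 -0.5 0 0.88 0 62;0.6 -0.3 -0.5 0 0.88 0 62;0.58 -0.28 -0.5 0 0.88 0 62;0 0 -0.3 0 0 0 62;0 0 0 0 0 0 62'
python3 -m crank '0 0 0 0 0 0 62;0 0 0 0 0 0 62'
```

```text
time: 17.92
tool_pos: [0.4499, -0.3547, 0.0758]
ee_rot: [3.137, 0.006, -0.028]
contact_force: [-0.5, 0.6, -0.1]
opening: 0.725
finger_force: 0.0
time: 18.08
tool_pos: [0.4487, -0.3557, 0.0795]
ee_rot: [3.134, 0.002, -0.031]
contact_force: [-0.3, 0.3, 1.0]
opening: 0.723
finger_force: 0.0
```

```bash
python3 -m crank '0 0 -0.6 0.1 0 0 62;0 0 -0.6 0 0 0 62;0 0 -0.6 0 0 0 62;0 0 -0.4 0 0 0 62;0 0 0 0 0 0 62'
python3 -m crank '0 0 -0.1 0 0 0 62;0 0 -0.1 0 0 0 62;0 0 0 0 0 0 62'
python3 -m crank '0 0 -0.1 0 0 0 62;0 0 -0.1 0 0 0 62;0 0 0 0 0 0 62'
```

```text
time: 18.5
tool_pos: [0.448, -0.3553, 0.0233]
ee_rot: [-3.14, 0.004, -0.031]
contact_force: [-0.2, 0.5, -0.4]
opening: 0.726
finger_force: 0.0
time: 18.75
tool_pos: [0.4492, -0.356, 0.0198]
ee_rot: [3.141, 0.002, -0.03]
contact_force: [-0.4, 0.4, -0.4]
opening: 0.727
finger_force: 0.0
time: 19.0
tool_pos: [0.449, -0.3557, 0.0141]
ee_rot: [-3.141, 0.003, -0.03]
contact_force: [-0.0, 0.4, -0.4]
opening: 0.726
finger_force: 0.0
```

```bash
python3 -m crank '0 0 -0.1 0 0 0 62;0 0 -0.06 0 0 0 62;0 0 0 0 0 0 62'
python3 -m crank '0 0 -0.06 0 0 0 62;0 0 -0.06 0 0 0 62;0 0 0 0 0 0 62'
python3 -m crank '0 0 -0.06 0 0 0 62;0 0 0 0 0 0 62'
```

```text
time: 19.25
tool_pos: [0.449, -0.3557, 0.01]
ee_rot: [-3.141, 0.003, -0.03]
contact_force: [-0.2, 0.1, -0.4]
opening: 0.729
finger_force: 0.0
time: 19.5
tool_pos: [0.449, -0.3557, 0.0071]
ee_rot: [-3.141, 0.003, -0.03]
contact_force: [0.3, -0.0, -0.7]
opening: 0.724
finger_force: 0.0
time: 19.67
tool_pos: [0.4491, -0.3557, 0.0056]
ee_rot: [-3.141, 0.003, -0.03]
contact_force: [0.0, -0.0, -0.3]
opening: 0.727
finger_force: 0.0
```

```bash
python3 -m crank '0 0 -0.06 0 0 0 62;0 0 0 0 0 0 62'
python3 -m crank '0 0 -0.06 0 0 0 62;0 0 0 0 0 0 62'
python3 -m crank '0 0 -0.06 0 0 0 62;0 0 0 0 0 0 62'
```

```text
time: 19.83
tool_pos: [0.449, -0.3557, 0.0041]
ee_rot: [-3.142, 0.003, -0.03]
contact_force: [-0.4, -0.4, -1.1]
opening: 0.727
finger_force: 0.0
time: 20.0
tool_pos: [0.449, -0.3557, 0.0026]
ee_rot: [-3.141, 0.003, -0.03]
contact_force: [-0.5, 0.6, 0.6]
opening: 0.728
finger_force: 0.0
time: 20.17
tool_pos: [0.449, -0.3557, 0.0011]
ee_rot: [-3.142, 0.003, -0.03]
contact_force: [0.5, 0.5, -0.0]
opening: 0.727
finger_force: 0.0
```

```bash
python3 -m crank '0 0 -0.06 0 0 0 62;0 0 0 0 0 0 62'
python3 -m crank '0 0 -0.06 0 0 0 62;0 0 0 0 0 0 62'
python3 -m crank '0 0 -0.06 0 0 0 62;0 0 0 0 0 0 62'
```

```text
time: 20.33
tool_pos: [0.449, -0.3557, -0.0004]
ee_rot: [-3.141, 0.003, -0.03]
contact_force: [-0.5, -0.7, 0.3]
opening: 0.726
finger_force: 0.0
time: 20.5
tool_pos: [0.449, -0.3557, -0.0019]
ee_rot: [-3.141, 0.003, -0.03]
contact_force: [0.1, -0.4, 0.3]
opening: 0.728
finger_force: 0.0
time: 20.67
tool_pos: [0.449, -0.3557, -0.0034]
ee_rot: [-3.142, 0.003, -0.03]
contact_force: [0.5, -0.4, 0.1]
opening: 0.724
finger_force: 0.0
```

```bash
python3 -m crank '0 0 0 0 0 0 56;0 0 0 0 0 0 52;0 0 0 0 0 0 48;0 0 0 0 0 0 40;0 0 0 0 0 0 40;0 0 0 0 0 0 40'
```

```text
time: 21.17
tool_pos: [0.4491, -0.3558, -0.0031]
ee_rot: [3.141, 0.003, -0.03]
contact_force: [-0.0, -0.7, 0.1]
opening: 0.469
finger_force: 0.0
```

```bash
python3 -m crank '0 0 0 0 0 0 62;0 0 0 0 0 0 62;0 0 0 0 0 0 62;0 0 0 0 0 0 62;0 0 -0.08 0 0 0 62;0 0 0 0 0 0 62'
python3 -m crank '0 0 -0.08 0 0 0 62;0 0 0 0 0 0 62'
python3 -m crank '0 0 -0.08 0 0 0 62;0 0 0 0 0 0 62'
python3 -m crank '0 0 -0.08 0 0 0 62;0 0 0 0 0 0 62'
```

```text
time: 21.67
tool_pos: [0.449, -0.3557, -0.0054]
ee_rot: [-3.141, 0.003, -0.03]
contact_force: [0.1, -0.0, -0.4]
opening: 0.727
finger_force: 0.0
time: 21.83
tool_pos: [0.449, -0.3556, -0.0075]
ee_rot: [-3.141, 0.003, -0.03]
contact_force: [0.7, -0.0, 0.6]
opening: 0.725
finger_force: 0.0
time: 22.0
tool_pos: [0.449, -0.3557, -0.0095]
ee_rot: [-3.141, 0.003, -0.03]
contact_force: [0.2, -0.0, 0.2]
opening: 0.727
finger_force: 0.0
time: 22.17
tool_pos: [0.449, -0.3557, -0.0115]
ee_rot: [-3.141, 0.003, -0.03]
contact_force: [0.4, 0.6, 0.2]
opening: 0.725
finger_force: 0.0
```

```bash
python3 - <<'E'
from h import *
s=get_image("side");t=get_image("top");o=get_obs()["tool_pos"]
v=np.zeros((500,800,3),np.uint8)
v[:,:500]=cv2.resize(s[140:220,320:400],(500,500),interpolation=2);v[:300,500:]=cv2.resize(t[215:275,370:430],(300,300),interpolation=2)
cv2.imwrite("pics/c10.png",v);print(proj("side",o),proj("top",o),[proj("side",[o[0],o[1],z]) for z in(.015,.023,.03)])
E
```

```text
[359.74072597 191.49010857] [398.92266079 245.17053812] [array([360.73391013, 184.75484812]), array([361.04204534, 182.66523475]), array([361.31356659, 180.82391832])]
```

View pics/c10.png

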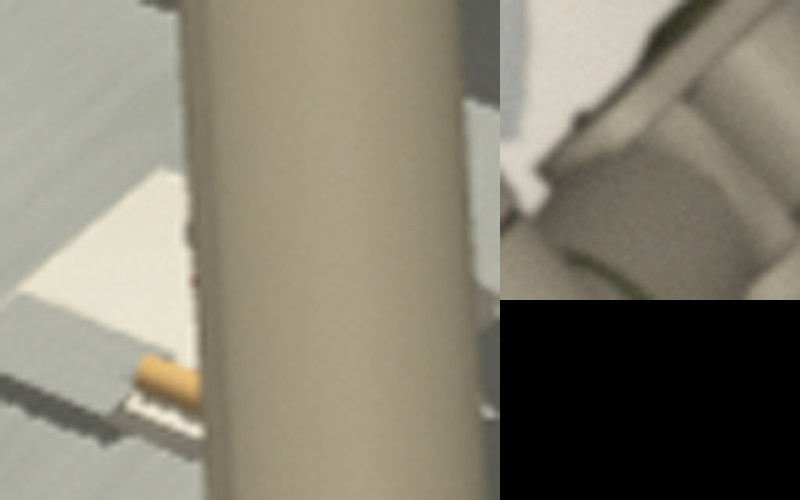

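The forearm hides the fingers here; only a sliver of the red plaque shows at (195,280). I continue by touch, with force readings.

```bash
python3 -m crank '0 0 0 0 0 0 54;0 0 0 0 0 0 48;0 0 0 0 0 0 44;0 0 0 0 0 0 40;0 0 0 0 0 0 40'
```

```text
time: 22.68
tool_pos: [0.4492, -0.3559, -0.0105]
ee_rot: [3.141, 0.002, -0.03]
contact_force: [-1.6, 1.1, 5.2]
opening: 0.558
finger_force: 61.5
```

Gripped now (47.7 mm, 61 N). Release, turn 90°, and re-grip along x.

```bash
python3 -m crank '0 0 0 0 0 0 62;0 0 0 0 0 0 62;0 0 0 0 0 0 62;0 0 0 0 0 0 62;0 0 0.5 0 0 0 62;0 0 1 0 0 0 62;0 0 0.5 0 0 1 62;0 0 0 0 0 1 62'
python3 -m crank '0 0 0 0 0 1 62;0 0 0 0 0 1 62;0 0 0 0 0 1 62;0 0 0 0 0 1 62;0 0 0 0 0 1 62;0 0 0 0 0 1 62;0 0 0 0 0 1 62;0 0 0 0 0 1 62'
python3 -m crank '0 0 0 0 0 1 62;0 0 0 0 0 1 62;0 0 0 0 0 1 62;0 0 0 0 0 1 62;0 0 0 0 0 1 62;0 0 0 0 0 1 62;0 0 0 0 0 1 62;0 0 0 0 0 1 62'
python3 -m crank '0 0 0 0 0 1 62;0 0 0 0 0 0.63 62;0 0 0 0 0 0 62;0 0 0 0 0 0 62'
```

```text
time: 23.35
tool_pos: [0.4501, -0.3569, 0.0416]
ee_rot: [3.137, 0.0, 0.133]
contact_force: [0.0, -0.0, 0.3]
opening: 0.728
finger_force: 0.0
time: 24.02
tool_pos: [0.4491, -0.3557, 0.0387]
ee_rot: [-3.141, 0.003, 0.774]
contact_force: [0.1, 0.2, -0.7]
opening: 0.726
finger_force: 0.0
time: 24.68
tool_pos: [0.4491, -0.3557, 0.0387]
ee_rot: [-3.142, 0.003, 1.414]
contact_force: [-0.6, -0.1, -0.3]
opening: 0.725
finger_force: 0.0
time: 25.02
tool_pos: [0.4491, -0.3557, 0.0388]
ee_rot: [3.142, 0.002, 1.539]
contact_force: [0.3, 0.4, -0.2]
opening: 0.726
finger_force: 0.0
```

```bash
python3 -m crank '0 0 -0.6 0 0 0 62;0 0 -0.6 0 0 0 62;0 0 -0.5 0 0 0 62;0 0 -0.2 0 0 0 62;0 0 -0.1 0 0 0 62;0 0 0 0 0 0 62;0 0 0 0 0 0 62'
python3 -m crank '0 0 -0.04 0 0 0 62;0 0 0 0 0 0 62;0 0 0 0 0 0 62'
```

```text
time: 25.6
tool_pos: [0.4494, -0.3561, -0.0106]
ee_rot: [3.141, 0.003, 1.54]
contact_force: [0.4, -0.5, 0.3]
opening: 0.729
finger_force: 0.0
time: 25.85
tool_pos: [0.4492, -0.3559, -0.0118]
ee_rot: [3.141, 0.003, 1.54]
contact_force: [0.8, 0.1, 0.3]
opening: 0.723
finger_force: 0.0
```

```bash
python3 -m crank '0 0 0 0 0 0 54;0 0 0 0 0 0 48;0 0 0 0 0 0 44;0 0 0 0 0 0 40;0 0 0 0 0 0 40;0 0 0 0 0 0 40'
python3 -m crank '0 0 0.15 0 0 0 40;0 0 0.4 0 0 0 40;0 0 1 0 0 0 40;0 0 1 0 0 0 40;0 0 1 0 0 0 40;0 0 1 0 0 0 40;0 0 0 0 0 0 40'
```

```text
time: 26.35
tool_pos: [0.4492, -0.3559, -0.0114]
ee_rot: [3.141, 0.003, 1.54]
contact_force: [-1.9, 2.0, 5.2]
opening: 0.56
finger_force: 61.3
time: 26.93
tool_pos: [0.4507, -0.3575, 0.1072]
ee_rot: [3.135, 0.009, 1.54]
contact_force: [0.9, -0.5, 0.1]
opening: 0.56
finger_force: 62.0
```

```bash
python3 -m crank '0 1 1 0 0 0 40;0 1 1 0 0 0 40;0 1 1 0 0 0 40;0 1 1 0 0 0 40;0 1 0 0 0 0 40;0 1 0 0 0 0 40;0 1 0 0 0 0 40;0 1 0 0 0 0 40'
python3 -m crank '0 1 0 0 0 0 40;0 1 0 0 0 0 40;0 1 0 0 0 0 40;0 1 0 0 0 0 40;0 1 0 0 0 0 40;0 1 0 0 0 0 40;0.8 0.87 0 0 0 0 40;1 0 0 0 0 0 40'
python3 -m crank '1 0 -0.5 0 0 0 40;1 0 -0.5 0 0 0 40;1 0 -0.5 0 0 0 40;1 0 -0.5 0 0 0 40;0 0 0 0 0 0 40;0 0 0 0 0 0 40'
python3 - <<'E'
from h import *
np.set_printoptions(precision=4,suppress=True)
s=cv2.imread("pics/side0.png").astype(int)
g=((s[:,:,1]-s[:,:,2]>45)&(s[:,:,1]-s[:,:,0]>45)).astype(np.uint8)
k,l,st,ce=cv2.connectedComponentsWithStats(g)
a=np.linspace(0,6.28,73)
from scipy.optimize import least_squares
for i in range(1,k):
    if st[i][4]>100 and 225<st[i][0]<300 and st[i][1]>200:
        c=max(cv2.findContours((l==i).astype(np.uint8),0,1)[0],key=len);E=cv2.fitEllipse(cv2.convexHull(c))
        f=lambda p:np.array(cv2.fitEllipse(np.array([proj("side",[p[0]+.06*np.cos(u),p[1]+.06*np.sin(u),.022]) for u in a],np.float32))[0])-E[0]
        print(st[i].tolist(),E,least_squares(f,[.55,.02],diff_step=1e-3).x)
o=get_obs();print(o["tool_pos"],o["ee_rot"],o["qpos"].round(2))
for c in("side","top"):
    im=get_image(c);cv2.imwrite(f"pics/{c}11.png",im);b=im.astype(int);r=((b[:,:,2]-b[:,:,1]>70)&(b[:,:,2]-b[:,:,0]>60)).astype(np.uint8);r[:,:230]=0
    k,l,st,ce=cv2.connectedComponentsWithStats(r)
    for i in range(1,k):
        if st[i][4]>30: print(c,st[i].tolist(),ce[i].round(1))
    print(proj(c,o["tool_pos"]+[0,0,.034]))
E
```

```text
time: 27.6
tool_pos: [0.4487, -0.1545, 0.2019]
ee_rot: [3.141, 0.003, 1.54]
contact_force: [0.7, 0.5, 0.3]
opening: 0.558
finger_force: 62.1
time: 28.27
tool_pos: [0.4932, 0.0194, 0.2024]
ee_rot: [3.141, 0.002, 1.543]
contact_force: [0.3, 0.5, 0.5]
opening: 0.563
finger_force: 62.1
time: 28.77
tool_pos: [0.5941, 0.016, 0.1505]
ee_rot: [-3.139, 0.002, 1.54]
contact_force: [-0.5, -0.2, -0.4]
opening: 0.561
finger_force: 62.1
[232, 219, 44, 25, 317] ((253.18740844726562, 229.64234924316406), (27.639921188354492, 43.298702239990234), 86.2586441040039) [0.594  0.0197]
[272, 238, 47, 29, 387] ((294.89154052734375, 250.6560516357422), (31.306726455688477, 46.251827239990234), 92.24262237548828) [0.4544 0.0253]
[0.5941 0.016  0.1505] [-3.1394  0.0023  1.5403] [-0.17  0.5   1.26 -0.    1.38 -0.14]
side [238, 172, 18, 16, 151] [247.8 180. ]
side [283, 226, 27, 19, 260] [295.8 235.3]
side [230, 323, 18, 29, 279] [237.6 337.1]
side [244, 324, 12, 26, 85] [249.8 336.8]
side [251, 328, 16, 28, 224] [258.9 341.8]
[251.6114 178.8381]
top [230, 65, 121, 57, 2255] [286.4  96. ]
[275.7802 187.8928]
```

```bash
python3 - <<'E'
from h import *
from scipy.optimize import least_squares
a=np.linspace(0,6.28,120)
pts=np.c_[.06*np.cos(a),.06*np.sin(a)]
def hull(c,p):
    P=[proj(c,[p[0]+x,p[1]+y,z]) for z in(.012,.022) for x,y in pts]
    return cv2.convexHull(np.array(P,np.float32))
def cen(h,sh=16):
    m=cv2.moments(h);return np.array([m["m10"],m["m01"]])/m["m00"]
for c in("side","top"):
    s=cv2.imread(f"pics/{c}0.png").astype(int)
    for th in(25,45):
        g=((s[:,:,1]-s[:,:,2]>th)&(s[:,:,1]-s[:,:,0]>th)).astype(np.uint8)
        k,l,st,ce=cv2.connectedComponentsWithStats(g)
        for i in range(1,k):
            x,y,w,h,A=st[i]
            if A>100 and 225<x<300 and 176<y<260 and (y>200 or c=="top"):
                H=cv2.convexHull(max(cv2.findContours((l==i).astype(np.uint8),0,1)[0],key=len))
                t=cen(H);q=least_squares(lambda p:cen(hull(c,p))-t,[.55,.02],diff_step=1e-3).x
                print(c,th,q.round(4),"area",cv2.contourArea(H),cv2.contourArea(hull(c,q)))
    h=spot_point(c,"bare_top")
# plaque on partner: red blob + dot via both cams
E
```

```text
Traceback (most recent call last):
  File "h.py", line 9, in proj
    K,e,M=cam(c); q=K@(M.T@(np.asarray(P)-e)); return q[:2]/q[2]
          ~~~^^^
  File "h.py", line 5, in cam
    m=camera_model(c); return np.array(m["intrinsics"]),np.array(m["eye"]),R.from_euler("xyz",m["rotation"]).as_matrix()
ValueError: time passes only in moves, steps and waits
```

```bash
sed -i 's/^def cam(c):/import functools\n@functools.lru_cache\ndef cam(c):/' h.py; cat > ring.py <<'E'
from h import *
from scipy.optimize import least_squares
a=np.linspace(0,6.28,120)
pts=np.c_[.06*np.cos(a),.06*np.sin(a)]
def hull(c,p): return cv2.convexHull(np.array([proj(c,[p[0]+x,p[1]+y,z]) for z in(.012,.022) for x,y in pts],np.float32))
def cen(h): m=cv2.moments(h);return np.array([m["m10"],m["m01"]])/m["m00"]
for c in("side","top"):
    s=cv2.imread(f"pics/{c}0.png").astype(int)
    for th in(25,45):
        g=((s[:,:,1]-s[:,:,2]>th)&(s[:,:,1]-s[:,:,0]>th)).astype(np.uint8)
        k,l,st,ce=cv2.connectedComponentsWithStats(g)
        for i in range(1,k):
            x,y,w,h,A=st[i]
            if A>100 and 225<x<300 and 176<y<260 and (y>200 or c=="top"):
                H=cv2.convexHull(max(cv2.findContours((l==i).astype(np.uint8),0,1)[0],key=len))
                t=cen(H);q=least_squares(lambda p:cen(hull(c,p))-t,[.55,.02],diff_step=1e-3).x
                print(c,th,q.round(4),"area",cv2.contourArea(H),cv2.contourArea(hull(c,q)))
E
python3 -m crank '0 0 0 0 0 0 40'; python3 ring.py
```

```text
time: 28.95
tool_pos: [0.5936, 0.016, 0.1526]
ee_rot: [3.14, 0.003, 1.54]
contact_force: [0.2, 0.2, 0.2]
opening: 0.557
finger_force: 62.1
side 25 [0.5957 0.0173] area 914.0 1080.2937988199992
side 25 [0.4552 0.0235] area 1079.5 1284.4630457826424
side 45 [0.5948 0.0185] area 841.0 1083.5884754703147
side 45 [0.4554 0.0233] area 1050.5 1283.727265072288
top 25 [0.595  0.0161] area 1207.0 1225.137714853976
top 25 [0.4551 0.0214] area 1249.0 1261.18428935681
top 45 [0.5948 0.016 ] area 1123.5 1225.190845739795
top 45 [0.4547 0.0218] area 1158.5 1261.2793071254855
```

```bash
python3 -m crank '0.05 0.04 -1 0 0 0 40;0 0 -1 0 0 0 40;0 0 -1 0 0 0 40;0 0 -0.7 0 0 0 40;0 0 -0.4 0 0 0 40;0 0 -0.1 0 0 0 40;0 0 0 0 0 0 40;0 0 0 0 0 0 40'
python3 -m crank '0 0 -0.06 0 0 0 40;0 0 0 0 0 0 40;0 0 0 0 0 0 40'
```

```text
time: 29.62
tool_pos: [0.596, 0.0169, 0.048]
ee_rot: [3.139, 0.003, 1.54]
contact_force: [-0.4, -0.0, -1.0]
opening: 0.563
finger_force: 62.1
time: 29.87
tool_pos: [0.5956, 0.0169, 0.0457]
ee_rot: [3.14, 0.003, 1.54]
contact_force: [-0.8, 0.3, -1.0]
opening: 0.56
finger_force: 62.1
```

```bash
python3 -m crank '-0.02 0 -0.06 0 0 0 40;0 0 -0.04 0 0 0 40;0 0 0 0 0 0 40;0 0 0 0 0 0 40'
python3 -m crank '0 0 -0.04 0 0 0 40;0 0 0 0 0 0 40;0 0 0 0 0 0 40'
python3 -m crank '0 0 -0.03 0 0 0 40;0 0 0 0 0 0 40;0 0 0 0 0 0 40'
```

```text
time: 30.2
tool_pos: [0.5948, 0.017, 0.0425]
ee_rot: [-3.142, 0.003, 1.54]
contact_force: [0.1, 0.7, 0.2]
opening: 0.565
finger_force: 62.1
time: 30.45
tool_pos: [0.5949, 0.0169, 0.0415]
ee_rot: [-3.142, 0.003, 1.54]
contact_force: [-0.3, -0.4, 0.0]
opening: 0.561
finger_force: 62.1
time: 30.7
tool_pos: [0.5949, 0.017, 0.0409]
ee_rot: [3.141, 0.003, 1.54]
contact_force: [0.4, -0.2, 0.1]
opening: 0.563
finger_force: 62.1
```

```bash
python3 -m crank '0 0 -0.03 0 0 0 40;0 0 0 0 0 0 40;0 0 0 0 0 0 40'
python3 -m crank '0 0 -0.03 0 0 0 40;0 0 0 0 0 0 40;0 0 0 0 0 0 40'
```

```text
time: 30.95
tool_pos: [0.595, 0.017, 0.0405]
ee_rot: [3.141, 0.003, 1.54]
contact_force: [-1.0, -0.6, 4.3]
opening: 0.559
finger_force: 62.5
time: 31.2
tool_pos: [0.595, 0.017, 0.0404]
ee_rot: [3.141, 0.003, 1.54]
contact_force: [-3.5, 0.7, 10.3]
opening: 0.561
finger_force: 63.2
```

```bash
python3 -m crank '0 0 0.035 0 0 0 40;0 0 0 0 0 0 40;0 0 0 0 0 0 40'
python3 -m crank '0 0 0 0 0 0 48;0 0 0 0 0 0 50;0 0 0 0 0 0 52;0 0 0 0 0 0 54;0 0 0 0 0 0 57;0 0 0 0 0 0 60;0 0 0 0 0 0 64;0 0 0 0 0 0 64'
python3 -m crank '0 0 0.1 0 0 0 64;0 0 0.3 0 0 0 64;0 0 0.6 0 0 0 64;0 0 1 0 0 0 64;0 0 1 0 0 0 64;0 0 1 0 0 0 64;0 0 1 0 0 0 64;0 0 1 0 0 0 64'
```

```text
time: 31.45
tool_pos: [0.595, 0.017, 0.0405]
ee_rot: [3.141, 0.003, 1.54]
contact_force: [-1.2, 1.0, 4.8]
opening: 0.561
finger_force: 62.6
time: 32.12
tool_pos: [0.5948, 0.017, 0.0402]
ee_rot: [3.142, 0.003, 1.54]
contact_force: [-0.2, -0.7, -0.1]
opening: 0.748
finger_force: 0.0
time: 32.78
tool_pos: [0.5947, 0.017, 0.1924]
ee_rot: [3.141, 0.003, 1.54]
contact_force: [0.5, -1.4, 0.5]
opening: 0.753
finger_force: 0.0
```

Next I move the arm out of view and check the result numerically against the partner.

```bash
python3 -m crank '0 0 1 0 0 0 64;0 0 1 0 0 0 64;0 0 1 0 0 0 64;-0.5 -1 0 0 0 0 64;-0.5 -1 0 0 0 0 64;-0.5 -1 0 0 0 0 64;-0.5 -1 0 0 0 0 64;-0.5 -1 0 0 0 0 64'
python3 -m crank '-0.5 -1 0 0 0 0 64;-0.5 -1 0 0 0 0 64;-0.5 -1 0 0 0 0 64;-0.5 -1 0 0 0 0 64;0 -1 0 0 0 0 64;0 -1 0 0 0 0 64;0 -1 0 0 0 0 64;0 0 0 0 0 0 64'
python3 - <<'E'
from h import *
np.set_printoptions(precision=4,suppress=True)
for c in("side","top"):
    im=get_image(c);cv2.imwrite(f"pics/{c}12.png",im);b=im.astype(int)
    r=((b[:,:,2]-b[:,:,1]>70)&(b[:,:,2]-b[:,:,0]>60)).astype(np.uint8)
    r[:,:225]=0;r[:170]=0;r[300:]=0
    k,l,st,ce=cv2.connectedComponentsWithStats(r)
    for i in range(1,k):
        if st[i][4]>60:
            x,y,w,h,_=st[i]; q=cv2.minAreaRect(max(cv2.findContours((l==i).astype(np.uint8),0,1)[0],key=len))
            sub=b[y:y+h,x:x+w];g=(sub[:,:,1]>110)&(sub[:,:,2]>150)&(sub[:,:,0]<130);Y,X=np.where(g)
            d=(X.mean()+x,Y.mean()+y) if len(X) else (0,0)
            print(c,st[i].tolist(),"c",ray(c,q[0],.075)[:2],np.round(q[1],1),"dot",len(X),np.round(d,1),ray(c,d,.075)[:2])
    # rack plaques still present
    for n in("plaque_cream","plaque_green"):
        print(n,[( [round(e["at"][0]*560),round(e["at"][1]*420)],round(e["confidence"],2)) for e in spot_point(c,n)[:3]])
print(get_obs()["tool_pos"])
E
```

```text
time: 33.45
tool_pos: [0.5315, -0.1089, 0.2661]
ee_rot: [3.141, 0.003, 1.54]
contact_force: [-0.2, 0.2, -0.5]
opening: 0.75
finger_force: 0.0
time: 34.12
tool_pos: [0.4818, -0.2867, 0.2652]
ee_rot: [-3.142, 0.004, 1.537]
contact_force: [-0.4, -0.1, 0.4]
opening: 0.75
finger_force: 0.0
side [240, 207, 26, 16, 220] c [0.5933 0.0209] [21.5 14.3] dot 26 [251.2 212.6] [0.6001 0.0172]
side [282, 226, 28, 19, 269] c [0.454  0.0253] [16.4 21.9] dot 33 [296.1 232.7] [0.4564 0.0187]
plaque_cream [([159, 355], 0.75), ([228, 323], 0.49)]
plaque_green [([197, 321], 0.66), ([251, 214], 0.52)]
top [268, 186, 18, 18, 300] c [0.5951 0.0157] [17. 17.] dot 32 [276.5 194.5] [0.5951 0.0157]
top [265, 233, 21, 20, 302] c [0.4549 0.0217] [17.8 17.8] dot 31 [274.9 242.4] [0.4545 0.0214]
plaque_cream [([143, 223], 0.66), ([179, 252], 0.48)]
plaque_green [([172, 231], 0.55)]
[ 0.4825 -0.282   0.2657]
```

```bash
python3 -m crank '0 0 0 0 0 0 64;0 0 0 0 0 0 64;0 0 0 0 0 0 64;0 0 0 0 0 0 64'; python3 -c "
from plant import *
print(job_done())"
```

```text
time: 34.75
tool_pos: [0.4824, -0.2828, 0.2653]
ee_rot: [3.141, 0.003, 1.54]
contact_force: [1.2, 0.7, 0.0]
opening: 0.749
finger_force: 0.0
the job is handed in; nothing more can be done
None
```

The red plaque went from the rack to the slab, gold dot up, was gripped again by its edges, and now lies dot up on the bare dome, within about 1 mm of centre by the top camera; it was handed in at about 35 s with cream and green still in the rack, and level was judged from the numbers rather than a last picture.

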